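# Fetch the spice jar from behind the salt shaker and the herb jar

## Task

I need the spice jar with the yellow cap from the back of the wooden caddy: first take out the salt shaker and the black-capped jar that hem it in and stand both on the serving tray, then, while they are still there, put the spice jar on the middle of the round cork trivet, and last put the shaker and the black-capped jar back in the caddy, each where it stood before. Keep everything upright and leave the mug and the tin alone.

Things in the scene. Friction and masses are not known exactly. Their poses are not given: they have to be found in the camera images.
- shaker_mid (a point): glass salt shaker with a narrower, grey domed top, round, body 44 mm in diameter to about 65 mm up, 90 mm tall, under 0.15 kg, standing upright at the front left or the front right in the caddy. The point is on its axis half-way up, 45 mm above its underside; z is up along the axis
- herbs_mid (a point): herb jar with a black cap (green disc on top), round, 46 mm in diameter, 100 mm tall, under 0.2 kg, standing upright in the front of the caddy, on the side where the salt shaker is not. Best gripped 60 to 75 mm above its underside. The point is on its axis half-way up, 50 mm above its underside; z is up along the axis
- spice_mid (a point): spice jar with a mustard-yellow cap, round, 46 mm in diameter, 98 mm tall, under 0.2 kg, standing upright in the middle of the caddy by its back panel, only about 5 mm from shaker, herb jar and panel, so that fingers fit round it only when the two are gone. Best gripped 60 to 75 mm above its underside. The point is on its axis half-way up, 49 mm above its underside; z is up along the axis
- caddy: fixed brown wooden caddy, 130 mm (x) by 160 mm (y); floor top 8 mm above its origin; walls 8 mm thick: front rim 12 mm high, side rims 16 mm, back panel 60 mm. Origin: centre of its underside; x to its back, y to its left, z up. Shaker and herb jar stand near x = +2 mm, y = +46 and -46 mm (either way), about 30 mm from the back panel; the spice jar stands near x = +27 mm, y = 0
- tray: fixed serving tray of light wood with a small steel bow handle at each short end, 210 mm (x) by 120 mm (y) without the handles; floor top 12 mm above its origin, rim 6 mm thick and 20 mm high. Shaker and herb jar fit on it one behind the other along x, 100 mm apart. Origin: centre of its underside; x along its long side, z up. It lies to the left or to the right in front of the caddy
- trivet: fixed round cork trivet, 120 mm in diameter, 12 mm thick, flat. Origin: centre of its underside; z up. It lies on the side where the tray is not
- mug: plain white mug, 90 mm wide, 95 mm tall, with a handle, standing to the right of the caddy; to be left alone. Origin: centre of its underside
- tin: food tin, 75 mm in diameter, 110 mm tall, standing to the left of the caddy; to be left alone. Origin: centre of its underside
Mind the look-alikes: they are no part of the job. Leave any red or turquoise look-alike of the part that bears shaker_mid alone.

How it is judged:
On the way, in this order (a step that is already met when the one before it is completed fails the run):
1. shaker and herb jar both stand released on the tray, the spice jar still in its place (x of shaker_mid in the frame of tray between -0.09 and 0.09 m and y of shaker_mid in the frame of tray between -0.045 and 0.045 m and z of shaker_mid in the frame of tray between 0.049 and 0.065 m and x of herbs_mid in the frame of tray between -0.09 and 0.09 m and y of herbs_mid in the frame of tray between -0.045 and 0.045 m and z of herbs_mid in the frame of tray between 0.054 and 0.07 m and angle between each of shaker_mid, herbs_mid's own z axis and vertical below 0.12 rad and linear speed of each of shaker, herbs below 0.03 m/s and contact force between the fingers and shaker below 0.1 N and contact force between the fingers and herbs below 0.1 N and distance of spice_mid from where it was at the start of the episode below 0.02 m), for 0.2 s.
2. the spice jar stands released on the middle of the trivet, shaker and herb jar still on the tray (horizontal distance between spice_mid and trivet below 0.015 m and z of spice_mid in the frame of trivet between 0.053 and 0.069 m and angle between spice_mid's own z axis and vertical below 0.12 rad and linear speed of spice below 0.03 m/s and contact force between the fingers and spice below 0.1 N and x of shaker_mid in the frame of tray between -0.09 and 0.09 m and y of shaker_mid in the frame of tray between -0.045 and 0.045 m and z of shaker_mid in the frame of tray between 0.049 and 0.065 m and x of herbs_mid in the frame of tray between -0.09 and 0.09 m and y of herbs_mid in the frame of tray between -0.045 and 0.045 m and z of herbs_mid in the frame of tray between 0.054 and 0.07 m), for 0.2 s.
At the end, for the whole second after the job is handed in: The spice jar stands upright on the trivet, its axis within 15 mm of the trivet's centre; the shaker and the herb jar stand upright in the caddy, each within 15 mm of where it stood at the start; all are released and at rest (distance of each of shaker_mid, herbs_mid from where it was at the start of the episode below 0.015 m and horizontal distance between spice_mid and trivet below 0.015 m and z of spice_mid in the frame of trivet between 0.053 and 0.069 m and angle between each of shaker_mid, herbs_mid, spice_mid's own z axis and vertical below 0.12 rad and linear speed of each of shaker, herbs, spice below 0.03 m/s and contact force between the fingers and shaker below 0.1 N and contact force between the fingers and herbs below 0.1 N and contact force between the fingers and spice below 0.1 N); the robot touches nothing.
It fails at once if the salt shaker falls over (tilts more than 0.6 rad) (angle between shaker_mid's own z axis and vertical above 0.6 rad).
It fails at once if the herb jar falls over (tilts more than 0.6 rad) (angle between herbs_mid's own z axis and vertical above 0.6 rad).
It fails at once if the spice jar falls over (tilts more than 0.6 rad) (angle between spice_mid's own z axis and vertical above 0.6 rad).
It fails at once if the mug is pushed more than 20 mm from its place (distance of mug from where it was at the start of the episode above 0.02 m).
It fails at once if the tin is pushed more than 20 mm from its place (distance of tin from where it was at the start of the episode above 0.02 m).
It also fails if it takes over 109 s, if anything falls off the work surface, if the arm or the gripper's body presses on something with over 40 N, if the wrist force passes 120 N, or if a joint passes its speed limit or range.

## Robot

A 6-joint arm with a two-finger parallel gripper is mounted at the origin on a cart in front of the work surface, level with it; the furniture and walls round the work are solid. World frame = base frame: x ahead of the robot, y to its left, z up, the work surface at z = 0. Lengths are in m, angles in rad, forces in N, time in s.
With the tool pointing down it reaches from about 0.375 to 0.925 m from the base axis. Payload 5.7 kg.
Tool frame: the origin (TCP) lies at the very end of the fingers, on their centre line; the grasp point (between the pads) lies 19 mm behind it (robot.pinch_z is the distance from the TCP to the grasp point, in m); z points along the fingers, y is the line along which they close (so a half turn about z gives the same grasp; the last joint's range is limited). The gripper opens to 88 mm and grips with 3 to 60 N. Pads are 20 mm wide; open, the fingers measure 115 mm over their backs; the gripper's body (75 mm by 178 mm) begins 61 mm behind the grasp point.
Start: joints at [1.138, 0.359, 1.51, -0, 1.272, -0.115], TCP at [0.187, 0.57, 0.223] pointing down, gripper open.
Joint ranges: [-2.97, 2.97], [-1.01, 2.36], [0.21, 2.38], [-0.96, 4.11], [0.2, 2.71], [-2.98, 2.98]. Speed limits (rad/s): [2.39, 2.39, 3.14, 3.14, 3.14, 3.14].

## Interface

Orientations are given as a rotation vector (axis times angle).
In Python, from plant import telemetry, grab_frame, camera_params, hand_in, robot gives the robot as it stands.
- The arm moves only by the shell command python3 -m inch 'ROWS' [FORCE]. ROWS is JSON, one flat list of numbers, 7 for each row, row after row: the opening, from 0 (shut) to 1 (fully open), then the shift along the tool's x, y, z in cm, then the turn, a rotation vector about the tool's x, y, z in rad. In form: [grip, x, y, z, wx, wy, wz, grip, x, y, z, wx, wy, wz, ...]. A call has 1 to 10 rows; each row is the pose to reach, as a shift and turn from the pose commanded when the call began, along the tool's axes at that moment; what a row does not reach only later rows make up. A row lasts 1/12 s, in which the tool goes at most 41.7 mm and 7.16 degrees, less where a joint would pass 70% of its speed; a pose out of reach is approached as far as the arm can. A call with a gripper value outside its range is refused whole. The fingers move at their own pace and stop on an object; FORCE is the grip in N (left out, the last holds). Time passes only in rows, so rows that repeat a pose let the fingers close. It gives the time, the measured TCP pose, the force, the opening and the grip force at its end, in the units of the state.
- telemetry.sense(): the state, without advancing time (a new reading comes with each control period).
- grab_frame(name): name is "scene" or "top"; returns (picture, depth): 420x560x3 uint8, red, green, blue; 420x560 float32, m along the optical axis (not along the pixel's ray), 0 where there is no reading.
- camera_params(name): a dict with "fx", "fy", "cx", "cy" (pixels), "T" (4x4, takes a point from camera to world coordinates). Camera axes: x right, y down, z forward; pixel columns grow to the right and rows downward; lengths in m; the calibration is good to about 2 mm. A picture is of the moment at which its call begins. camera_params takes no time and is no camera call.
- hand_in(): hands the job in; it is judged then, once.
The state is a dict: "clock": time; "q": joint angles; "joint_vel": joint speeds; "tau": joint torques, N m; "tcp_pos": TCP position; "orientation": TCP orientation; "contact_force": force on the tool from outside, world axes, zero at the start; "ft_torque": the same for the moment, N m; "opening": finger opening in m; "finger_force": force on a finger pad.
Only numpy, scipy, OpenCV 4.12 (cv2) and the standard library are available. Lean on these libraries where they do the work, as an engineer would, in place of code of your own. Each camera call takes 0.05 s, during which the arm holds its last target. There are 200 camera calls.

## Working session

There is one attempt and no reset: what is moved stays moved. The work goes in short steps, Python scripts to look and compute and a shell command to move; the robot and the scene stay as the last step left them, time stands still between calls to the robot, and variables do not carry over. Pictures are saved under pics/ and viewed, at most 14 in all, crops included, and the job is handed in when it is done.

```bash
ls; mkdir -p pics; python3 - <<'E'
from plant import telemetry, grab_frame, camera_params, robot
import cv2,numpy as np
np.set_printoptions(precision=4,suppress=True)
for n in("scene","top"):
    p,d=grab_frame(n);cv2.imwrite(f"pics/{n}0.png",p[:,:,::-1]);np.savez(f"pics/{n}0.npz",p=p,d=d)
    c=camera_params(n);print(n,c)
print(telemetry.sense(),robot.pinch_z)
E
```

```text
pics
scene {'fx': 458.7572570602852, 'fy': 458.7572570602852, 'cx': 280.5678378123, 'cy': 206.68862357505756, 'T': array([[ 0.8184, -0.2769,  0.5036,  0.0047],
       [-0.5743, -0.3611,  0.7347, -0.7662],
       [-0.0216, -0.8905, -0.4545,  0.5984],
       [ 0.    ,  0.    ,  0.    ,  1.    ]])}
top {'fx': 448.69800782766447, 'fy': 448.69800782766447, 'cx': 287.76948879616737, 'cy': 205.72334473767415, 'T': array([[ 0.017 , -0.9975,  0.0682,  0.5074],
       [-0.9998, -0.0172, -0.003 ,  0.091 ],
       [ 0.0041, -0.0681, -0.9977,  1.0251],
       [ 0.    ,  0.    ,  0.    ,  1.    ]])}
{'clock': 0.1, 'q': array([ 1.1379,  0.3594,  1.5113,  0.    ,  1.2725, -0.1151]), 'joint_vel': array([ 0.0006, -0.0001, -0.0017, -0.0001,  0.0017,  0.0004]), 'tau': array([ -0.0003, -51.6351, -27.1407,   0.0674,   0.0277,  -0.    ]), 'tcp_pos': array([0.1872, 0.5694, 0.2219]), 'orientation': array([-0.497 , -3.1016,  0.0024]), 'contact_force': array([-0.4113, -0.0008,  0.5816]), 'ft_torque': array([-0.0046,  0.0224, -0.0202]), 'finger_force': 0.0, 'opening': 0.08786689543542689} 0.0187
```

View pics/scene0.png

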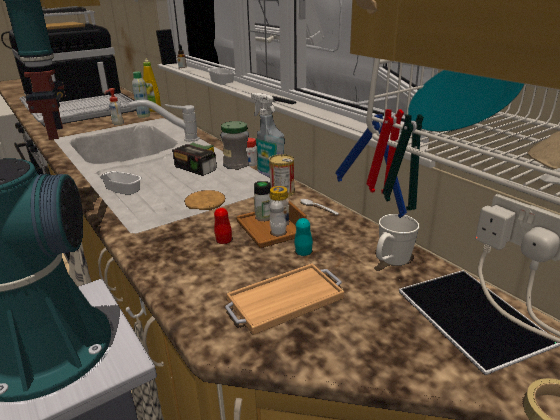

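View pics/top0.png

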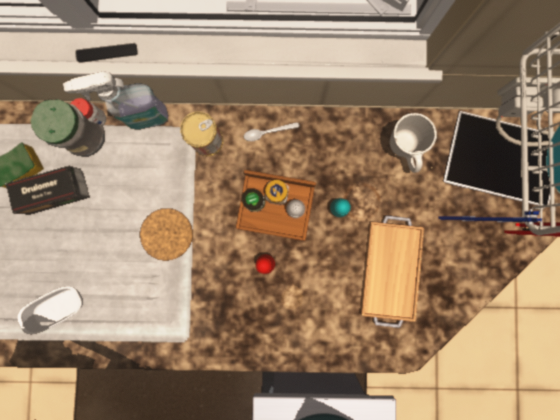

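The top view shows the herbs at (252,200), spice at (276,190), shaker at (295,208), trivet at (166,234) and tray at (393,270). The look-alikes are red at (264,264) and turquoise at (341,207). I'll enlarge for exact pixels.

```bash
python3 - <<'E'
import cv2,numpy as np
t=cv2.imread("pics/top0.png");s=cv2.imread("pics/scene0.png")
# top crop x225-355,y165-280 x6 -> 780x600(100 rows)
cv2.imwrite("pics/topc.png",cv2.resize(t[165:255,230:350],None,fx=6.5,fy=6.5,interpolation=cv2.INTER_CUBIC))
cv2.imwrite("pics/scenec.png",cv2.resize(s[170:260,205:325],None,fx=6.5,fy=6.5,interpolation=cv2.INTER_CUBIC))
E
```

```text
(no output)
```

View pics/topc.png

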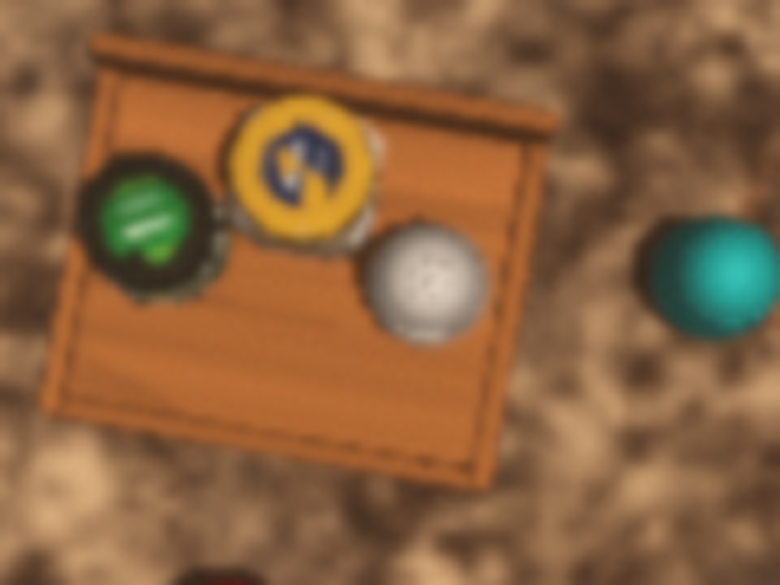

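View pics/scenec.png

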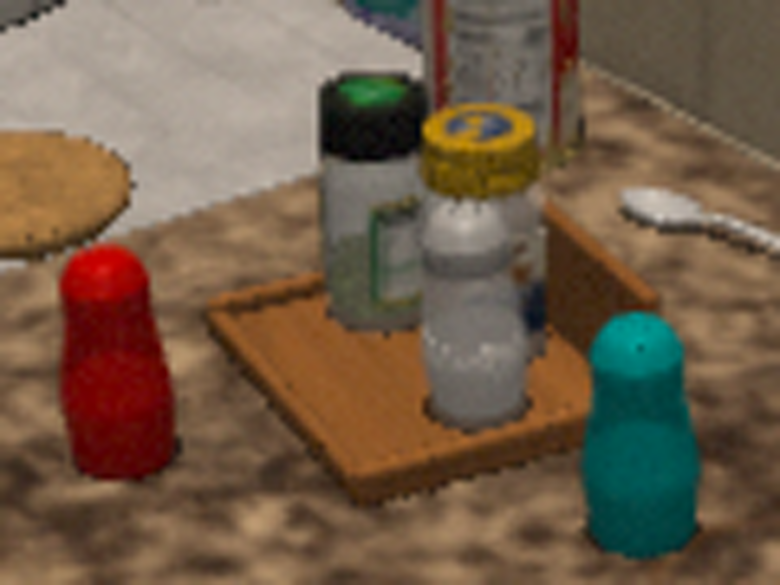

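The crop shows cap centres (crop px) of herbs (150,222), spice (302,168) and shaker (427,283) in the top view. In the scene view they are herbs (373,90), spice (482,127) and shaker apex (465,205). Next: triangulate, with depth as a cross-check.

```bash
cat > h.py <<'E'
import numpy as np
from plant import camera_params
np.set_printoptions(precision=4,suppress=True)
C={n:camera_params(n) for n in("scene","top")}
def ray(n,u,v):
    c=C[n];d=c["T"][:3,:3]@np.array([(u-c["cx"])/c["fx"],(v-c["cy"])/c["fy"],1]);return c["T"][:3,3],d
def onz(n,u,v,z):
    o,d=ray(n,u,v);return o+d*(z-o[2])/d[2]
def tri(a,b):
    o1,d1=ray("top",*a);o2,d2=ray("scene",*b)
    s=np.linalg.lstsq(np.c_[d1,-d2],o2-o1,rcond=None)[0]
    p,q=o1+s[0]*d1,o2+s[1]*d2;return (p+q)/2,np.linalg.norm(p-q)
def cloud(n,d):
    v,u=np.mgrid[:d.shape[0],:d.shape[1]];c=C[n]
    P=np.stack([(u-c["cx"])/c["fx"]*d,(v-c["cy"])/c["fy"]*d,d],-1)
    W=P@c["T"][:3,:3].T+c["T"][:3,3];W[d==0]=np.nan;return W
E
python3 - <<'E'
from h import *
import cv2
t=lambda u,v:((u+.5)/6.5-.5+230,(v+.5)/6.5-.5+165)
s=lambda u,v:((u+.5)/6.5-.5+205,(v+.5)/6.5-.5+170)
for k,a,b in(("herbs",t(150,222),s(373,90)),("spice",t(302,168),s(482,127)),("shaker",t(427,283),s(465,205)),
 ("cadFL",t(45,410),s(208,308)),("cadFR",t(487,490),s(357,482)),("trivet",(166.3,234),(205,199.7))):
    print(k,*tri(a,b))
d=np.load("pics/top0.npz");W=cloud("top",d["d"]);p=d["p"]
for k,(u,v),zr,r in(("herbs",t(150,222),(.09,.125),14),("spice",t(302,168),(.09,.125),14),("shaker",t(427,283),(.07,.11),12),("mug",(412,138),(.06,.11),35),("tin",(200,130),(.09,.13),25),("turq",(341,207),(.06,.11),14),("red",(264,264),(.06,.11),14),("trivet",(166,234),(.005,.02),30)):
    u,v=int(u),int(v);w=W[v-r:v+r+1,u-r:u+r+1].reshape(-1,3);w=w[(w[:,2]>zr[0])&(w[:,2]<zr[1])]
    (c,R)=cv2.minEnclosingCircle(w[:,:2].astype(np.float32));print(k,len(w),np.median(w[:,2]),w[:,2].max(),"bbox",(np.nanmin(w,0)+np.nanmax(w,0))/2,"circ",c,R)
# tray by height
w=W[205:340,350:435].reshape(-1,3);w=w[(w[:,2]>.006)&(w[:,2]<.03)];print("tray",len(w),np.percentile(w[:,2],[10,50,95]),cv2.minAreaRect(w[:,:2].astype(np.float32)))
i=(p[:,:,0]>p[:,:,2]*1.9)&(p[:,:,0]>150);i[:215]=0;i[325:]=0;i[:,:355]=0;i[:,430:]=0
i=cv2.morphologyEx(i.astype(np.uint8),cv2.MORPH_OPEN,np.ones((5,5)))
ys,xs=np.nonzero(i);f=np.array([onz("top",x,y,.018)[:2] for x,y in zip(xs,ys)],np.float32);print("traycol",len(f),cv2.minAreaRect(f))
# caddy yaw/centre: corners
q=[onz("top",*t(45,410),.012),onz("top",*t(487,490),.016),onz("top",*t(557,113),.06),onz("top",*t(95,38),.06)]
print(np.array(q),np.mean(q,0))
E
```

```text
herbs [0.5829 0.1602 0.111 ] 8.195934033868321e-05
spice [0.6018 0.1125 0.1067] 0.00135927629513576
shaker [0.5663 0.0724 0.0991] 0.0006980899976951604
cadFL [0.5246 0.2028 0.0127] 0.0010138640597117815
cadFR [0.4996 0.0492 0.0129] 0.000997364152870702
trivet [0.5083 0.3612 0.0078] 0.00038441605419462156
herbs 389 0.107463307742103 0.11311870130727952 bbox [0.5864 0.159  0.1017] circ (0.5908260941505432, 0.15715926885604858) 0.030585862696170807
spice 398 0.10500164773491283 0.10971504993032521 bbox [0.5991 0.1128 0.0999] circ (0.5917079448699951, 0.11190299689769745) 0.03303777426481247
shaker 225 0.09269023425592726 0.10567510261104429 bbox [0.5726 0.0773 0.0895] circ (0.5746294260025024, 0.07821687310934067) 0.02562621422111988
mug 781 0.08480698474901116 0.09730237274471454 bbox [ 0.7129 -0.176   0.0787] circ (0.7125464677810669, -0.1762879490852356) 0.06025291979312897
tin 1056 0.1061250233280216 0.11301130900015122 bbox [0.7261 0.2778 0.1016] circ (0.7267445921897888, 0.27781328558921814) 0.03807210549712181
turq 212 0.08487353280633375 0.09072491244152314 bbox [ 0.5726 -0.0256  0.0755] circ (0.5729056000709534, -0.026286065578460693) 0.017201775684952736
red 220 0.0844194516445973 0.09099347476396125 bbox [0.4467 0.1381 0.0755] circ (0.44725799560546875, 0.13779014348983765) 0.017531361430883408
trivet 2287 0.010867315933521748 0.01787606277419962 bbox [0.5091 0.361  0.0115] circ (0.5090357065200806, 0.3596247136592865) 0.08226513117551804
tray 5359 [0.009  0.0118 0.0193] ((0.43269678950309753, -0.14766040444374084), (0.12168651074171066, 0.24987681210041046), 84.5606689453125)
traycol 5102 ((0.4340916872024536, -0.14973275363445282), (0.12231885641813278, 0.21390372514724731), 84.54541015625)
[[0.5251 0.2027 0.012 ]
 [0.5    0.0491 0.016 ]
 [0.6259 0.0294 0.06  ]
 [0.6484 0.1838 0.06  ]] [0.5748 0.1163 0.037 ]
```

```bash
cat > to.py <<'E'
# python3 to.py x y z [phi_deg]: shift (cm) and turn (rad) in tool axes from present pose to TCP target, closing line at phi, tool down
import sys,numpy as np
from scipy.spatial.transform import Rotation as R
from plant import telemetry
np.set_printoptions(precision=3,suppress=True)
s=telemetry.sense();p=np.array(s["tcp_pos"]);r=R.from_rotvec(s["orientation"])
y=r.apply([0,1,0]);print("now",p,"phi",np.degrees(np.arctan2(y[1],y[0])),"t",s["clock"],"open",s["opening"],"F",s["finger_force"],s["contact_force"])
if len(sys.argv)>3:
    a=[float(v) for v in sys.argv[1:]];f=np.radians(a[3])
    T=R.from_matrix(np.array([[-np.sin(f),np.cos(f),0],[np.cos(f),np.sin(f),0],[0,0,-1]]))
    print("shift",r.inv().apply(np.array(a[:3])-p)*100,"turn",(r.inv()*T).as_rotvec())
E
python3 to.py 0.568 0.0715 0.20 -9.2
```

```text
now [0.187 0.569 0.222] phi 71.79249787318605 t 0.1 open 0.08786689543542689 F 0.0 [-0.411 -0.001  0.582]
shift [-51.731 -35.396   2.237] turn [-0.001  0.001  1.414]
```

```bash
python3 -m inch '[1,-3,-2,0,0,0,0.1, 1,-6,-4,0,0,0,0.2, 1,-9,-6,0,0,0,0.3, 1,-12,-8,0,0,0,0.4, 1,-15,-10,0,0,0,0.5, 1,-18,-12,0,0,0,0.6, 1,-21,-14,0,0,0,0.7, 1,-24,-16,0,0,0,0.8, 1,-27,-18,0,0,0,0.9, 0.73,-30,-20,0,0,0,1.0]' 30; python3 to.py 0.568 0.0715 0.20 -9.2
```

```text
clock: 0.93
tcp_pos: [0.4104, 0.2845, 0.2224]
orientation: [-1.929, -2.479, 0.001]
contact_force: [0.1, 0.5, 0.3]
opening: 0.0842
finger_force: 0.0
now [0.41  0.285 0.222] phi 14.218365188915577 t 0.9333 open 0.08416296907824714 F 0.0 [0.063 0.457 0.323]
shift [-24.521  10.041   2.242] turn [-0.001  0.     0.409]
```

```bash
python3 -m inch '[0.73,-3.5,1.4,0,0,0,0.1, 0.73,-7,2.8,0.5,0,0,0.2, 0.73,-10.5,4.3,1,0,0,0.3, 0.73,-14,5.7,1.5,0,0,0.41, 0.73,-17.5,7.1,2,0,0,0.41, 0.73,-21,8.6,2.2,0,0,0.41, 0.73,-23.5,9.6,2.2,0,0,0.41, 0.73,-24.5,10,2.2,0,0,0.41,0.73,-24.5,10,2.2,0,0,0.41]'; python3 to.py 0.568 0.0715 0.039 -9.2
python3 - <<'E'
from plant import grab_frame
import cv2
p,d=grab_frame("scene");cv2.imwrite("pics/s1.png",cv2.resize(p[80:280,180:380,::-1],None,fx=3,fy=3))
E
```

```text
clock: 1.68
tcp_pos: [0.5693, 0.0721, 0.2002]
orientation: [2.392, 2.037, -0.0]
contact_force: [0.3, -0.6, -0.6]
opening: 0.0644
finger_force: 0.0
now [0.569 0.072 0.2  ] phi -9.165340611890258 t 1.6833 open 0.06438429881854613 F 0.0 [ 0.3   -0.58  -0.582]
shift [-0.073 -0.123 16.12 ] turn [0.    0.    0.001]
```

View pics/s1.png

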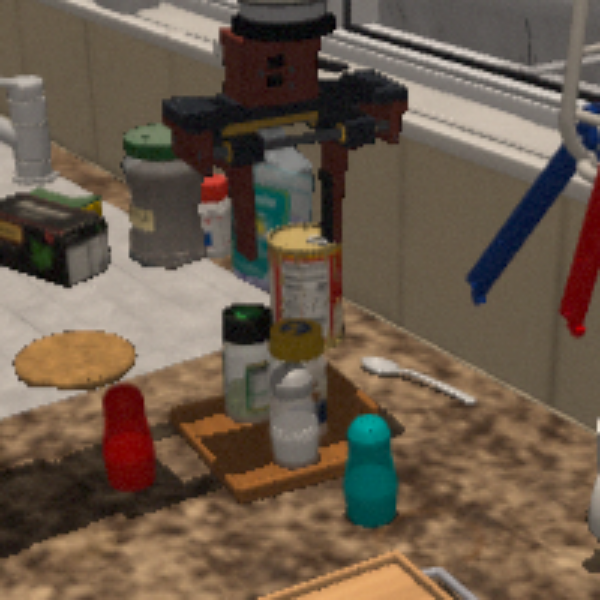

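The gripper hangs over the shaker (293,430) with its fingers spread across it along caddy x. Descending.

```bash
python3 -m inch '[0.73,0,-0.1,2.5,0,0,0,0.73,0,-0.1,5,0,0,0,0.73,0,-0.1,7.5,0,0,0,0.73,0,-0.1,9.5,0,0,0,0.73,0,-0.1,11,0,0,0,0.73,0,-0.1,12.5,0,0,0,0.73,0,-0.1,14,0,0,0,0.73,0,-0.1,15.3,0,0,0,0.73,0,-0.1,16.1,0,0,0,0.73,0,-0.1,16.1,0,0,0]'; python3 - <<'E'
from plant import grab_frame
import cv2
p,d=grab_frame("scene");cv2.imwrite("pics/s2.png",cv2.resize(p[120:270,200:350,::-1],None,fx=4,fy=4))
E
```

```text
clock: 2.57
tcp_pos: [0.5647, 0.0757, 0.0383]
orientation: [-2.385, -2.041, 0.004]
contact_force: [-0.2, -0.6, -0.5]
opening: 0.0636
finger_force: 0.0
```

View pics/s2.png

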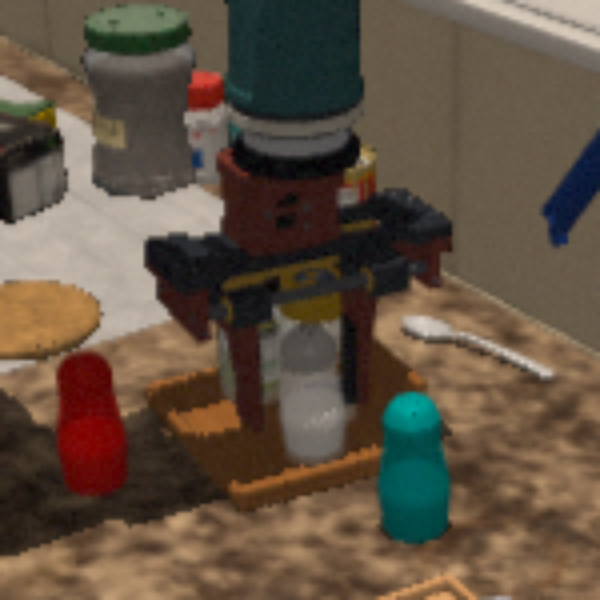

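```bash
python3 -m inch '[0.73,0,0,0,0,0,0,0.73,0,0,0,0,0,0,0.73,0,0,0,0,0,0]'; python3 to.py 0.568 0.0715 0.039 -9.2
```

```text
clock: 2.87
tcp_pos: [0.5677, 0.0744, 0.0406]
orientation: [2.388, 2.04, 0.002]
contact_force: [-0.3, 0.6, -0.3]
opening: 0.0642
finger_force: 0.0
now [0.568 0.074 0.041] phi -8.986738150050535 t 2.8667 open 0.06420206672637442 F 0.0 [-0.26   0.644 -0.34 ]
shift [-0.278  0.072  0.159] turn [ 0.002 -0.     0.004]
```

```bash
python3 -m inch '[0.73,-0.2,0,0,0,0,0,0.4,-0.2,0,0,0,0,0,0.3,-0.2,0,0,0,0,0,0.3,-0.2,0,0,0,0,0,0.3,-0.2,0,0,0,0,0,0.3,-0.2,0,0,0,0,0]' 15; python3 to.py 0.568 0.0715 0.039 -9.2;  python3 -m inch '[0.3,0,0,0,0,0,0,0.3,0,0,0,0,0,0,0.3,0,0,0,0,0,0]' 15; python3 to.py 0.568 0.0715 0.039 -9.2
```

```text
clock: 3.37
tcp_pos: [0.5673, 0.072, 0.0398]
orientation: [2.388, 2.04, 0.001]
contact_force: [1.4, -0.7, 1.3]
opening: 0.0409
finger_force: 14.9
now [0.567 0.072 0.04 ] phi -8.999877571547803 t 3.3667 open 0.04093099729330585 F 14.897482501146442 [ 1.418 -0.681  1.262]
shift [-0.042  0.076  0.084] turn [0.001 0.    0.003]
clock: 3.62
tcp_pos: [0.5673, 0.0721, 0.0398]
orientation: [2.388, 2.04, 0.001]
contact_force: [1.3, -0.8, 2.3]
opening: 0.0411
finger_force: 15.0
now [0.567 0.072 0.04 ] phi -8.995222179827296 t 3.6167 open 0.041101888913811266 F 14.95223327045096 [ 1.34  -0.775  2.336]
shift [-0.049  0.077  0.084] turn [0.001 0.    0.004]
```

```bash
python3 -m inch '[0.3,0,0,-1,0,0,0,0.3,0,0,-2.5,0,0,0,0.3,0,0,-4.5,0,0,0,0.3,0,0,-6.5,0,0,0,0.3,0,0,-8.5,0,0,0,0.3,0,0,-10.5,0,0,0,0.3,0,0,-12.5,0,0,0,0.3,0,0,-13.5,0,0,0,0.3,0,0,-14,0,0,0,0.3,0,0,-14,0,0,0]' 15; python3 to.py 0.389 -0.145 0.180 -5.5
```

```text
clock: 4.45
tcp_pos: [0.567, 0.0723, 0.1805]
orientation: [2.388, 2.04, 0.001]
contact_force: [0.2, 0.1, -1.3]
opening: 0.0411
finger_force: 14.7
now [0.567 0.072 0.181] phi -8.991161886990314 t 4.45 open 0.041059026932481126 F 14.729573959102709 [ 0.199  0.124 -1.295]
shift [-24.244 -14.184   0.034] turn [ 0.001 -0.    -0.061]
```

```bash
python3 -m inch '[0.3,-1.2,-0.7,0,0,0,0,0.3,-3.6,-2.1,0,0,0,0,0.3,-7,-4.1,0,0,0,0,0.3,-10.5,-6.1,0,0,0,0,0.3,-14,-8.2,0,0,0,0,0.3,-17.5,-10.2,0,0,0,0,0.3,-20.5,-12,0,0,0,0,0.3,-23,-13.4,0,0,0,0,0.3,-24.2,-14.2,0,0,0,0,0.3,-24.2,-14.2,0,0,0,0]' 15; python3 to.py 0.389 -0.145 0.045 -5.5; python3 - <<'E'
from plant import grab_frame
import cv2
p,d=grab_frame("top");cv2.imwrite("pics/t3.png",cv2.resize(p[150:350,220:480,::-1],None,fx=3,fy=3))
E
```

```text
clock: 5.28
tcp_pos: [0.3849, -0.1458, 0.1784]
orientation: [-2.39, -2.034, 0.004]
contact_force: [0.4, 0.1, -1.7]
opening: 0.0414
finger_force: 14.7
now [ 0.385 -0.146  0.178] phi -9.17743128639687 t 5.2833 open 0.0414012273577858 F 14.72937112703221 [ 0.429  0.072 -1.66 ]
shift [ 0.137  0.449 13.334] turn [-0.004 -0.    -0.064]
```

View pics/t3.png

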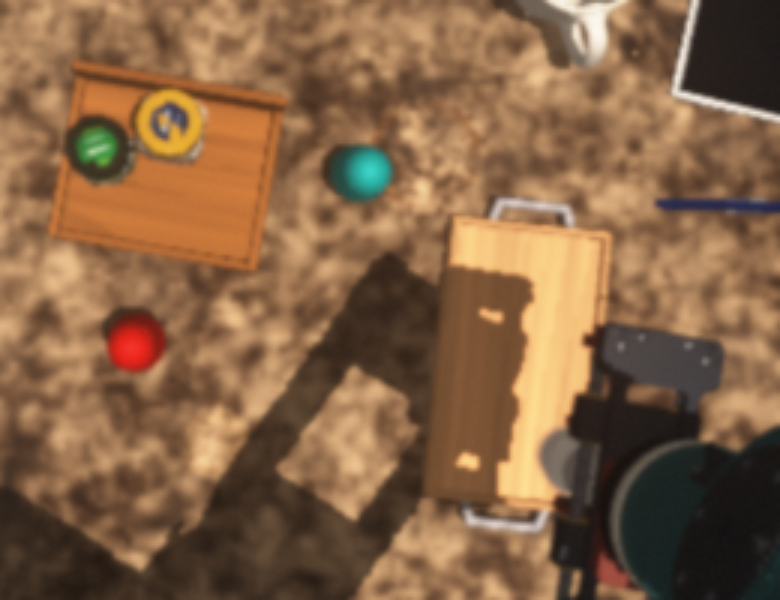

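The held shaker shows at about (560,460), consistent with parallax over the front half of the tray. The caddy with herbs and spice is undisturbed. Lowering.

```bash
python3 -m inch '[0.3,0.1,0.3,1.5,0,0,0,0.3,0.1,0.3,4,0,0,0,0.3,0.1,0.3,6.5,0,0,0,0.3,0.1,0.3,9,0,0,0,0.3,0.1,0.3,10.5,0,0,0,0.3,0.1,0.3,11.5,0,0,0,0.3,0.1,0.3,12.3,0,0,0,0.3,0.1,0.3,12.8,0,0,0,0.3,0.1,0.3,12.8,0,0,0]' 15; python3 -m inch '[0.3,0,0,0,0,0,0,0.3,0,0,0,0,0,0,0.3,0,0,0,0,0,0]'; python3 to.py 0.389 -0.145 0.045 -5.5
```

```text
clock: 6.08
tcp_pos: [0.3914, -0.1434, 0.0507]
orientation: [-2.387, -2.04, 0.001]
contact_force: [0.3, 1.0, -1.5]
opening: 0.0409
finger_force: 14.7
clock: 6.33
tcp_pos: [0.3924, -0.1444, 0.0523]
orientation: [2.388, 2.04, 0.001]
contact_force: [-0.0, -0.3, -0.3]
opening: 0.041
finger_force: 14.7
now [ 0.392 -0.144  0.052] phi -8.993007730430879 t 6.3333 open 0.040985954801207744 F 14.730622706156282 [-0.045 -0.289 -0.322]
shift [-0.116 -0.325  0.728] turn [ 0.001  0.001 -0.061]
```

```bash
python3 -m inch '[0.3,0,-0.3,0.4,0,0,0,0.3,0,-0.3,0.6,0,0,0,0.3,0,-0.3,0.7,0,0,0,0.3,0,-0.3,0.75,0,0,0,0.3,0,-0.3,0.8,0,0,0,0.3,0,-0.3,0.8,0,0,0,0.3,0,-0.3,0.8,0,0,0]';python3 to.py 0.389 -0.145 0.0438 -5.5
```

```text
clock: 6.92
tcp_pos: [0.3888, -0.1437, 0.0438]
orientation: [-2.389, -2.04, 0.0]
contact_force: [-0.6, 0.2, 2.2]
opening: 0.0412
finger_force: 14.9
now [ 0.389 -0.144  0.044] phi -8.99439803406424 t 6.9167 open 0.04115024126230012 F 14.915949502355943 [-0.649  0.162  2.249]
shift [-0.128  0.043 -0.003] turn [-0.     0.    -0.061]
```

Contact is beginning (2 N upward). Release and lift, checking that nothing drags.

```bash
python3 -m inch '[0.55,0,0,0,0,0,0,0.73,0,0,0,0,0,0,0.73,0,0,0,0,0,0,0.73,0,0,0,0,0,0,0.73,0,0,-1.5,0,0,0,0.73,0,0,-4,0,0,0,0.73,0,0,-7.5,0,0,0,0.73,0,0,-11,0,0,0,0.73,0,0,-14,0,0,0,0.73,0,0,-16,0,0,0]'; python3 to.py 0.583 0.160 0.200 -9.2
```

```text
clock: 7.75
tcp_pos: [0.3898, -0.1441, 0.2067]
orientation: [2.386, 2.038, 0.002]
contact_force: [0.7, 0.8, 0.2]
opening: 0.0643
finger_force: 0.0
now [ 0.39  -0.144  0.207] phi -8.989159120210001 t 7.75 open 0.06430579502992956 F 0.0 [0.661 0.751 0.216]
shift [33.053 14.33   0.67 ] turn [0.003 0.001 0.004]
```

```bash
python3 -m inch '[0.73,3.5,1.5,0,0,0,0,0.73,7,3,0,0,0,0,0.73,10.5,4.6,0,0,0,0,0.73,14,6.1,0,0,0,0,0.73,17.5,7.6,0,0,0,0,0.73,21,9.1,0,0,0,0,0.73,24.5,10.6,0,0,0,0,0.73,28,12.2,0,0,0,0,0.73,31.5,13.7,0,0,0,0,0.73,33,14.4,0.6,0,0,0]';python3 -m inch '[0.73,0,0,0,0,0,0,0.73,0,0,0,0,0,0,0.73,0,0,0,0,0,0]'; python3 to.py 0.584 0.160 0.057 -9.2; python3 - <<'E'
from plant import grab_frame
import cv2
p,d=grab_frame("scene");cv2.imwrite("pics/s4.png",cv2.resize(p[130:330,190:390,::-1],None,fx=3,fy=3))
E
```

```text
clock: 8.58
tcp_pos: [0.5857, 0.1639, 0.1984]
orientation: [2.386, 2.042, 0.007]
contact_force: [0.5, -0.3, 0.7]
opening: 0.0639
finger_force: 0.0
clock: 8.83
tcp_pos: [0.5814, 0.1585, 0.197]
orientation: [-2.389, -2.04, 0.004]
contact_force: [-0.7, 0.3, 0.2]
opening: 0.0636
finger_force: 0.0
now [0.581 0.159 0.197] phi -9.007466450254805 t 8.8333 open 0.06360705141362542 F 0.0 [-0.677  0.265  0.235]
shift [ 0.205  0.266 14.004] turn [-0.002  0.001  0.003]
```

View pics/s4.png

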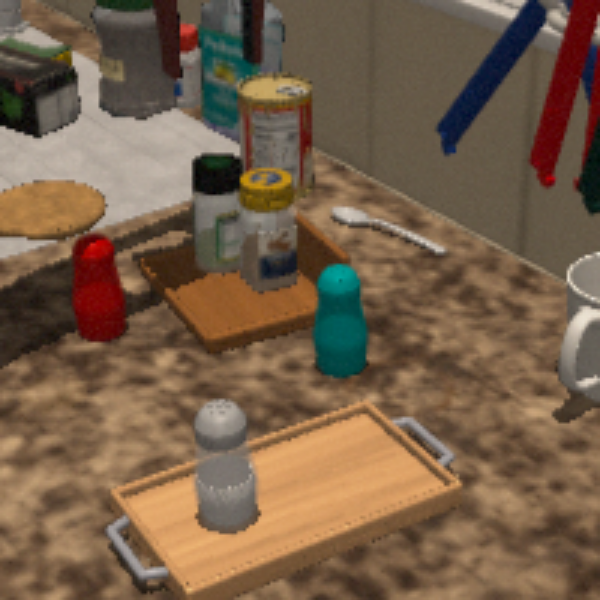

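The shaker stands upright on the tray's front half, at (228,470) in the crop. Now down onto the herb jar.

```bash
python3 -m inch '[0.73,0.1,0.2,2.5,0,0,0,0.73,0.1,0.2,5,0,0,0,0.73,0.1,0.2,7.5,0,0,0,0.73,0.1,0.2,9.5,0,0,0,0.73,0.1,0.2,11.5,0,0,0,0.73,0.1,0.2,13,0,0,0,0.73,0.1,0.2,14,0,0,0,0.73,0.1,0.2,14,0,0,0,0.73,0.1,0.2,14,0,0,0,0.73,0.1,0.2,14,0,0,0]'; python3 to.py 0.584 0.160 0.0555 -9.2
```

```text
clock: 9.72
tcp_pos: [0.5855, 0.1601, 0.0588]
orientation: [2.389, 2.039, 0.002]
contact_force: [-0.4, 1.1, 0.2]
opening: 0.0642
finger_force: 0.0
now [0.586 0.16  0.059] phi -9.031718487652968 t 9.7167 open 0.0642098137909404 F 0.0 [-0.35   1.061  0.236]
shift [-0.031 -0.149  0.329] turn [ 0.002 -0.     0.003]
```

```bash
python3 -m inch '[0.73,0,-0.1,0.2,0,0,0,0.73,0,-0.1,0.2,0,0,0,0.4,0,-0.1,0.2,0,0,0,0.3,0,-0.1,0.2,0,0,0,0.3,0,-0.1,0.2,0,0,0,0.3,0,-0.1,0.2,0,0,0,0.3,0,-0.1,0.2,0,0,0,0.3,0,-0.1,0.2,0,0,0]' 15; python3 to.py; python3 -m inch '[0.3,0,0,-1,0,0,0,0.3,0,0,-2.5,0,0,0,0.3,0,0,-4.5,0,0,0,0.3,0,0,-6.5,0,0,0,0.3,0,0,-8.5,0,0,0,0.3,0,0,-10.5,0,0,0,0.3,0,0,-12.5,0,0,0,0.3,0,0,-14,0,0,0,0.3,0,0,-14.5,0,0,0,0.3,0,0,-14.5,0,0,0]' 15; python3 to.py 0.484 -0.154 0.2 -5.5
```

```text
clock: 10.38
tcp_pos: [0.5839, 0.1607, 0.0558]
orientation: [2.389, 2.04, 0.0]
contact_force: [0.5, 0.2, 3.5]
opening: 0.0441
finger_force: 15.0
now [0.584 0.161 0.056] phi -8.991285420865424 t 10.3833 open 0.04406511329563502 F 14.984231400594581 [0.47  0.23  3.539]
clock: 11.22
tcp_pos: [0.5848, 0.1608, 0.2024]
orientation: [2.387, 2.039, 0.004]
contact_force: [0.3, -0.2, -1.1]
opening: 0.0444
finger_force: 15.0
now [0.585 0.161 0.202] phi -8.991786646425593 t 11.2167 open 0.04435111205103327 F 14.980515938659664 [ 0.288 -0.156 -1.132]
shift [-32.667  -5.035   0.2  ] turn [ 0.003 -0.001 -0.061]
```

```bash
python3 -m inch '[0.3,-1.2,-0.2,0,0,0,0,0.3,-3.6,-0.5,0,0,0,0,0.3,-7,-1,0,0,0,0,0.3,-11,-1.7,0,0,0,0,0.3,-15,-2.3,0,0,0,0,0.3,-19,-2.9,0,0,0,0,0.3,-23,-3.5,0,0,0,0,0.3,-27,-4.1,0,0,0,0,0.3,-30,-4.6,0,0,0,0,0.3,-32,-4.9,0,0,0,0]' 15;python3 -m inch '[0.3,-0.7,-0.1,0,0,0,0,0.3,-0.7,-0.1,0,0,0,0,0.3,-0.7,-0.1,0,0,0,0,0.3,-0.7,-0.1,0,0,0,0]'; python3 to.py 0.484 -0.154 0.0598 -5.5
```

```text
clock: 12.05
tcp_pos: [0.4824, -0.1506, 0.1992]
orientation: [-2.389, -2.037, 0.004]
contact_force: [-0.1, 0.6, -0.4]
opening: 0.0442
finger_force: 15.0
clock: 12.38
tcp_pos: [0.4831, -0.1534, 0.2001]
orientation: [-2.387, -2.04, 0.0]
contact_force: [0.0, 0.8, -0.8]
opening: 0.0443
finger_force: 15.0
now [ 0.483 -0.153  0.2  ] phi -8.959295685275842 t 12.3833 open 0.04434481881409391 F 14.980521878460422 [ 0.042  0.849 -0.802]
shift [-0.061  0.113 14.034] turn [-0.001 -0.001 -0.06 ]
```

```bash
python3 -m inch '[0.3,0,0,1.5,0,0,0,0.3,0,0,4,0,0,0,0.3,0,0,6.5,0,0,0,0.3,0,0,9,0,0,0,0.3,0,0,11,0,0,0,0.3,0,0,12.3,0,0,0,0.3,0,0,13.1,0,0,0,0.3,0,0,13.4,0,0,0,0.3,0,0,13.4,0,0,0,0.3,0,0,13.4,0,0,0]' 15; python3 to.py 0.484 -0.154 0.0598 -5.5
```

```text
clock: 13.22
tcp_pos: [0.484, -0.1543, 0.0672]
orientation: [2.387, 2.041, 0.0]
contact_force: [-0.4, -0.3, -0.5]
opening: 0.0442
finger_force: 15.0
now [ 0.484 -0.154  0.067] phi -8.943645428802197 t 13.2167 open 0.04419543582482131 F 14.980332689301576 [-0.42  -0.318 -0.455]
shift [ 0.03  -0.006  0.743] turn [ 0.001  0.    -0.06 ]
```

```bash
python3 -m inch '[0.3,0,0,0.3,0,0,0,0.3,0,0,0.5,0,0,0,0.3,0,0,0.6,0,0,0,0.3,0,0,0.7,0,0,0,0.3,0,0,0.75,0,0,0,0.3,0,0,0.75,0,0,0,0.3,0,0,0.75,0,0,0]'; python3 to.py 0.484 -0.154 0.0598 -5.5
```

```text
clock: 13.8
tcp_pos: [0.4834, -0.1547, 0.0597]
orientation: [2.389, 2.04, 0.0]
contact_force: [-1.4, 0.8, 4.9]
opening: 0.0444
finger_force: 15.0
now [ 0.483 -0.155  0.06 ] phi -9.001889834608047 t 13.8 open 0.044449122512958614 F 14.993232272390742 [-1.423  0.802  4.946]
shift [ 0.078  0.045 -0.008] turn [ 0.     0.    -0.061]
```

```bash
python3 -m inch '[0.55,0,0,0,0,0,0,0.73,0,0,0,0,0,0,0.73,0,0,0,0,0,0,0.73,0,0,0,0,0,0,0.73,0,0,-1.5,0,0,0,0.73,0,0,-4,0,0,0,0.73,0,0,-7.5,0,0,0,0.73,0,0,-11,0,0,0,0.73,0,0,-14,0,0,0,0.73,0,0,-15,0,0,0]'; python3 to.py 0.602 0.1122 0.200 80.8; python3 - <<'E'
from plant import grab_frame
import cv2
p,d=grab_frame("scene");cv2.imwrite("pics/s5.png",cv2.resize(p[130:330,190:390,::-1],None,fx=3,fy=3))
E
```

```text
clock: 14.63
tcp_pos: [0.4856, -0.1556, 0.2136]
orientation: [2.384, 2.036, 0.004]
contact_force: [1.7, -0.8, 0.2]
opening: 0.0642
finger_force: 0.0
now [ 0.486 -0.156  0.214] phi -8.990202432629658 t 14.6333 open 0.06420303269883813 F 0.0 [ 1.743 -0.813  0.179]
shift [28.268  7.302  1.349] turn [ 0.004  0.007 -1.567]
```

View pics/s5.png

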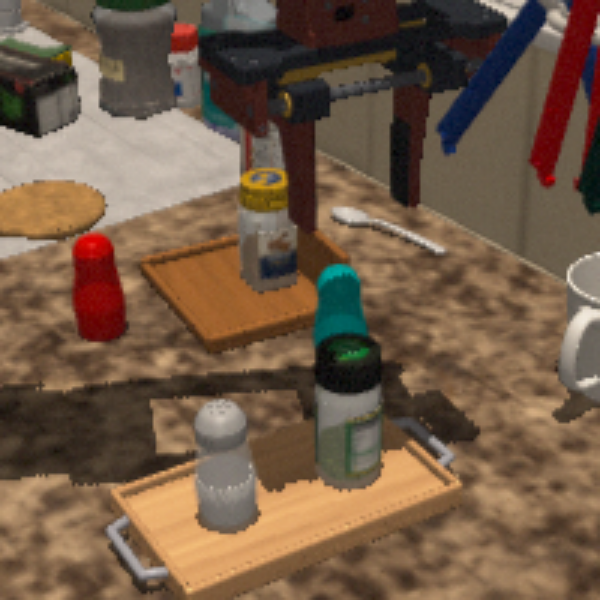

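Both jars stand on the tray: shaker (228,470), herbs (350,415). The spice jar (267,230) is untouched and free. On to it, with a quarter turn.

```bash
python3 -m inch '[0.73,3,0.8,0,0,0,-0.12,0.73,6,1.6,0,0,0,-0.24,0.73,9,2.3,0,0,0,-0.36,0.73,12,3.1,0,0,0,-0.48,0.73,15,3.9,0,0,0,-0.6,0.73,18,4.6,0,0,0,-0.72,0.73,21,5.4,0,0,0,-0.84,0.73,24,6.2,0,0,0,-0.96,0.73,26.5,6.8,0,0,0,-1.08,0.73,28.2,7.3,0,0,0,-1.2]'; python3 -m inch '[0.73,0,0,0,0,0,-0.12,0.73,0,0,0,0,0,-0.24,0.73,0,0,0,0,0,-0.367,0.73,0,0,0,0,0,-0.367,0.73,0,0,0,0,0,-0.367,0.73,0,0,0,0,0,-0.367]';python3 to.py 0.602 0.1122 0.056 80.8
```

```text
clock: 15.52
tcp_pos: [0.5992, 0.115, 0.2068]
orientation: [-0.808, -3.033, 0.001]
contact_force: [0.9, -0.2, -0.9]
opening: 0.0641
finger_force: 0.0
clock: 16.02
tcp_pos: [0.599, 0.1124, 0.208]
orientation: [-0.258, -3.129, 0.001]
contact_force: [0.5, -0.2, 0.1]
opening: 0.0642
finger_force: 0.0
now [0.599 0.112 0.208] phi 80.57161466251942 t 16.0167 open 0.06421786882590838 F 0.0 [ 0.54  -0.207  0.134]
shift [-0.33   0.033 15.199] turn [-0.    -0.002 -0.004]
```

```bash
python3 -m inch '[0.73,-0.3,0,2.5,0,0,0,0.73,-0.3,0,5,0,0,0,0.73,-0.3,0,8,0,0,0,0.73,-0.3,0,10.5,0,0,0,0.73,-0.3,0,12.5,0,0,0,0.73,-0.3,0,14,0,0,0,0.73,-0.3,0,15,0,0,0,0.73,-0.3,0,15,0,0,0,0.73,-0.3,0,15,0,0,0,0.73,-0.3,0,15,0,0,0]'; python3 to.py 0.602 0.1122 0.056 80.8
```

```text
clock: 16.85
tcp_pos: [0.6033, 0.1121, 0.0601]
orientation: [0.253, 3.13, 0.0]
contact_force: [0.6, 0.6, -0.1]
opening: 0.0639
finger_force: 0.0
now [0.603 0.112 0.06 ] phi 80.7406561047139 t 16.85 open 0.06388251273953849 F 0.0 [ 0.605  0.555 -0.053]
shift [ 0.133 -0.012  0.407] turn [ 0.     0.002 -0.001]
```

```bash
python3 -m inch '[0.73,0.1,0,0.3,0,0,0,0.73,0.1,0,0.3,0,0,0,0.4,0.1,0,0.3,0,0,0,0.3,0.1,0,0.3,0,0,0,0.3,0.1,0,0.3,0,0,0,0.3,0.1,0,0.3,0,0,0,0.3,0.1,0,0.3,0,0,0,0.3,0.1,0,0.3,0,0,0]' 15; python3 to.py; python3 -m inch '[0.3,0,0,-1,0,0,0,0.3,0,0,-2.5,0,0,0,0.3,0,0,-4.5,0,0,0,0.3,0,0,-6.5,0,0,0,0.3,0,0,-8.5,0,0,0,0.3,0,0,-10.5,0,0,0,0.3,0,0,-12,0,0,0,0.3,0,0,-13,0,0,0,0.3,0,0,-13,0,0,0,0.3,0,0,-13,0,0,0]' 15; python3 to.py 0.5085 0.361 0.186 80.8
```

```text
clock: 17.52
tcp_pos: [0.6017, 0.1124, 0.0564]
orientation: [0.252, 3.131, 0.0]
contact_force: [-0.7, 0.8, 2.2]
opening: 0.0455
finger_force: 15.0
now [0.602 0.112 0.056] phi 80.7880430710924 t 17.5167 open 0.04546102197088154 F 14.99410506337881 [-0.679  0.796  2.16 ]
clock: 18.35
tcp_pos: [0.6015, 0.1122, 0.1864]
orientation: [0.252, 3.131, -0.0]
contact_force: [0.1, -0.3, -1.4]
opening: 0.0454
finger_force: 15.0
now [0.602 0.112 0.186] phi 80.78661272490302 t 18.35 open 0.04542293954279687 F 14.992296807467937 [ 0.115 -0.295 -1.384]
shift [13.164 23.068  0.034] turn [-0.     0.001 -0.   ]
```

```bash
python3 -m inch '[0.3,0.7,1.2,0,0,0,0,0.3,2,3.5,0,0,0,0,0.3,3.7,6.5,0,0,0,0,0.3,5.7,10,0,0,0,0,0.3,7.7,13.5,0,0,0,0,0.3,9.7,17,0,0,0,0,0.3,11.4,20,0,0,0,0,0.3,12.6,22,0,0,0,0,0.3,13.1,23,0,0,0,0,0.3,13.1,23,0,0,0,0]'; python3 -m inch '[0.3,0,0,1.5,0,0,0,0.3,0,0,4,0,0,0,0.3,0,0,6.5,0,0,0,0.3,0,0,8.5,0,0,0,0.3,0,0,10,0,0,0,0.3,0,0,11,0,0,0,0.3,0,0,11.7,0,0,0,0.3,0,0,11.7,0,0,0,0.3,0,0,11.7,0,0,0,0.3,0,0,11.7,0,0,0]'; python3 to.py 0.5085 0.361 0.0605 80.8;python3 - <<'E'
from plant import grab_frame
import cv2
p,d=grab_frame("scene");cv2.imwrite("pics/s6.png",cv2.resize(p[110:230,140:280,::-1],None,fx=5,fy=5))
E
```

```text
clock: 19.18
tcp_pos: [0.5069, 0.3625, 0.1849]
orientation: [-0.247, -3.13, 0.001]
contact_force: [0.3, 0.6, -1.0]
opening: 0.0456
finger_force: 15.0
clock: 20.02
tcp_pos: [0.5098, 0.3604, 0.0701]
orientation: [0.252, 3.13, 0.001]
contact_force: [1.4, 0.1, -1.0]
opening: 0.0452
finger_force: 15.0
now [0.51 0.36 0.07] phi 80.77792845064216 t 20.0167 open 0.04520168934476556 F 14.99243963509798 [ 1.373  0.127 -0.965]
shift [0.143 0.036 0.955] turn [ 0.001  0.001 -0.   ]
```

View pics/s6.png

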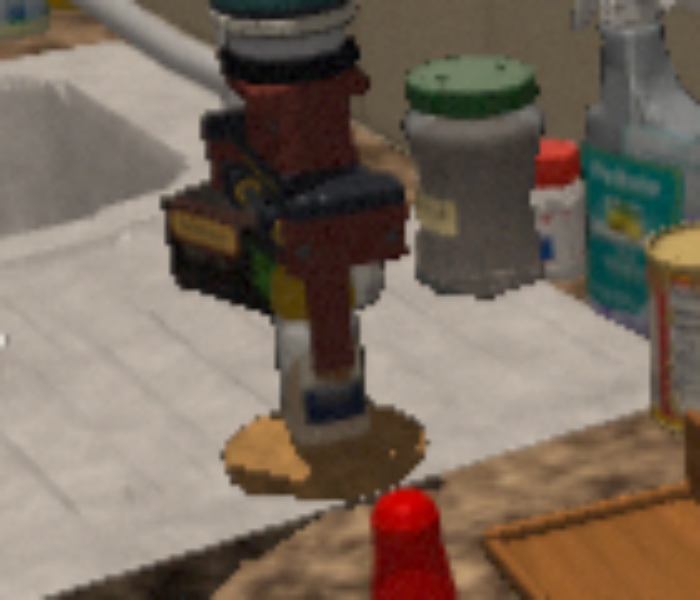

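The jar hovers about 9 mm above the trivet, with its base centre at about (332,428) and the trivet centre at (325,452). That matches being over the middle.

```bash
python3 -m inch '[0.3,0.1,0,0.3,0,0,0,0.3,0.1,0,0.6,0,0,0,0.3,0.1,0,0.8,0,0,0,0.3,0.1,0,0.9,0,0,0,0.3,0.1,0,0.97,0,0,0,0.3,0.1,0,0.97,0,0,0,0.3,0.1,0,0.97,0,0,0]'; python3 to.py 0.5085 0.361 0.0605 80.8
```

```text
clock: 20.65
tcp_pos: [0.5079, 0.3606, 0.0604]
orientation: [0.252, 3.131, 0.0]
contact_force: [-2.2, -1.4, 7.1]
opening: 0.0455
finger_force: 15.0
now [0.508 0.361 0.06 ] phi 80.80124226542482 t 20.65 open 0.04548993967847919 F 14.998804405331612 [-2.236 -1.363  7.147]
shift [-0.049  0.052 -0.013] turn [0. 0. 0.]
```

```bash
python3 -m inch '[0.55,0,0,0,0,0,0,0.73,0,0,0,0,0,0,0.73,0,0,0,0,0,0,0.73,0,0,0,0,0,0,0.73,0,0,-1.5,0,0,0,0.73,0,0,-4,0,0,0,0.73,0,0,-7.5,0,0,0,0.73,0,0,-11,0,0,0,0.73,0,0,-14,0,0,0,0.73,0,0,-14,0,0,0]'; python3 to.py 0.4834 -0.1547 0.20 -9.0; python3 - <<'E'
from plant import grab_frame
import cv2
p,d=grab_frame("scene");cv2.imwrite("pics/s7.png",cv2.resize(p[130:250,150:290,::-1],None,fx=5,fy=5))
E
```

```text
clock: 21.48
tcp_pos: [0.5116, 0.3625, 0.2062]
orientation: [0.252, 3.122, 0.01]
contact_force: [0.4, 0.5, 0.5]
opening: 0.0644
finger_force: 0.0
now [0.512 0.363 0.206] phi 80.79022213657824 t 21.4833 open 0.06435417218734904 F 0.0 [0.376 0.485 0.512]
shift [ -5.489 -51.51    0.315] turn [0.012 0.001 1.567]
```

View pics/s7.png

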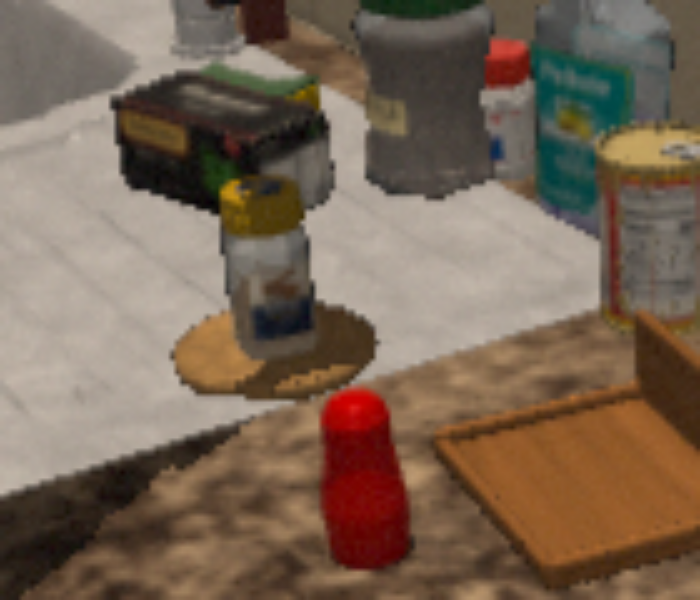

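The spice jar stands upright at the trivet's middle (base about (272,346), trivet centre (276,350)). Back to the herb jar on the tray.

```bash
python3 -m inch '[0.73,-0.4,-4,0,0,0,0.12,0.73,-0.8,-8,0,0,0,0.24,0.73,-1.3,-12,0,0,0,0.36,0.73,-1.7,-16,0,0,0,0.48,0.73,-2.1,-20,0,0,0,0.6,0.73,-2.6,-24,0,0,0,0.72,0.73,-3,-28,0,0,0,0.84,0.73,-3.4,-32,0,0,0,0.96,0.73,-3.8,-36,0,0,0,1.08,0.73,-4.3,-40,0,0,0,1.2]'; python3 to.py 0.4834 -0.1547 0.20 -9.0
```

```text
clock: 22.37
tcp_pos: [0.4846, -0.0428, 0.198]
orientation: [-1.982, -2.434, 0.002]
contact_force: [0.7, -0.6, -0.3]
opening: 0.0643
finger_force: 0.0
now [ 0.485 -0.043  0.198] phi 11.697249855158757 t 22.3667 open 0.06428594343617725 F 0.0 [ 0.699 -0.592 -0.282]
shift [-10.931  -2.388  -0.209] turn [-0.003 -0.001  0.361]
```

```bash
python3 -m inch '[0.73,-4,-0.9,0,0,0,0.12,0.73,-8,-1.8,0,0,0,0.24,0.73,-10.9,-2.4,0,0,0,0.36,0.73,-10.9,-2.4,0,0,0,0.36,0.73,-10.9,-2.4,0,0,0,0.36,0.73,-10.9,-2.4,0,0,0,0.36]'; python3 to.py 0.4834 -0.1547 0.0597 -9.0
```

```text
clock: 22.87
tcp_pos: [0.4846, -0.1521, 0.1982]
orientation: [-2.379, -2.048, 0.001]
contact_force: [-0.0, -0.4, -0.7]
opening: 0.0641
finger_force: 0.0
now [ 0.485 -0.152  0.198] phi -8.553225062884207 t 22.8667 open 0.06405660210930639 F 0.0 [-0.01  -0.355 -0.651]
shift [-0.291 -0.048 13.853] turn [-0.003 -0.001  0.008]
```

```bash
python3 -m inch '[0.73,-0.2,0,2.5,0,0,0.008,0.73,-0.2,0,5,0,0,0.008,0.73,-0.2,0,7.5,0,0,0.008,0.73,-0.2,0,10,0,0,0.008,0.73,-0.2,0,12,0,0,0.008,0.73,-0.2,0,13.3,0,0,0.008,0.73,-0.2,0,13.7,0,0,0.008,0.73,-0.2,0,13.7,0,0,0.008,0.73,-0.2,0,13.7,0,0,0.008]'; python3 to.py 0.4834 -0.1547 0.0597 -9.0
```

```text
clock: 23.62
tcp_pos: [0.4855, -0.154, 0.0627]
orientation: [-2.388, -2.041, 0.0]
contact_force: [0.4, -0.4, 0.1]
opening: 0.0641
finger_force: 0.0
now [ 0.486 -0.154  0.063] phi -8.944846934801584 t 23.6167 open 0.06414962847001718 F 0.0 [ 0.431 -0.432  0.108]
shift [-0.107 -0.196  0.3  ] turn [-0.    -0.     0.001]
```

Grip, lift, and read the offset to the caddy spot (pick pose 0.584, 0.1607, 0.0558).

```bash
python3 -m inch '[0.73,-0.1,-0.2,0.3,0,0,0,0.73,-0.1,-0.2,0.3,0,0,0,0.4,-0.1,-0.2,0.3,0,0,0,0.3,-0.1,-0.2,0.3,0,0,0,0.3,-0.1,-0.2,0.3,0,0,0,0.3,-0.1,-0.2,0.3,0,0,0,0.3,-0.1,-0.2,0.3,0,0,0,0.3,-0.1,-0.2,0.3,0,0,0]' 15; python3 to.py; python3 -m inch '[0.3,0,0,-1,0,0,0,0.3,0,0,-2.5,0,0,0,0.3,0,0,-4.5,0,0,0,0.3,0,0,-6.5,0,0,0,0.3,0,0,-8.5,0,0,0,0.3,0,0,-10.5,0,0,0,0.3,0,0,-12.5,0,0,0,0.3,0,0,-13.7,0,0,0,0.3,0,0,-14,0,0,0,0.3,0,0,-14,0,0,0]' 15; python3 to.py 0.584 0.1607 0.2 -9.0
```

```text
clock: 24.28
tcp_pos: [0.4834, -0.1557, 0.0598]
orientation: [2.39, 2.039, 0.0]
contact_force: [-0.8, 0.1, 3.4]
opening: 0.0443
finger_force: 15.0
now [ 0.483 -0.156  0.06 ] phi -9.05814794146367 t 24.2833 open 0.044320021404540354 F 14.98766025644727 [-0.802  0.115  3.42 ]
clock: 25.12
tcp_pos: [0.4837, -0.1558, 0.2006]
orientation: [2.388, 2.038, 0.001]
contact_force: [0.4, -0.1, -0.9]
opening: 0.0444
finger_force: 15.0
now [ 0.484 -0.156  0.201] phi -9.054765535735305 t 25.1167 open 0.04444460752188957 F 14.982781173312105 [ 0.354 -0.059 -0.904]
shift [32.83   4.926  0.046] turn [ 0.002  0.001 -0.001]
```

```bash
python3 -m inch '[0.3,1.2,0.2,0,0,0,0,0.3,3.6,0.5,0,0,0,0,0.3,7,1,0,0,0,0,0.3,11,1.7,0,0,0,0,0.3,15,2.3,0,0,0,0,0.3,19,2.9,0,0,0,0,0.3,23,3.5,0,0,0,0,0.3,27,4.1,0,0,0,0,0.3,30,4.5,0,0,0,0,0.3,32,4.8,0,0,0,0]' 15;python3 -m inch '[0.3,0.7,0.1,0,0,0,0,0.3,0.7,0.1,0,0,0,0,0.3,0.7,0.1,0,0,0,0,0.3,0.7,0.1,0,0,0,0,0.3,0.7,0.1,0,0,0,0]'; python3 to.py 0.584 0.1597 0.0558 -9.0
```

```text
clock: 25.95
tcp_pos: [0.5803, 0.1572, 0.1977]
orientation: [-2.386, -2.04, 0.002]
contact_force: [0.1, -0.7, -1.6]
opening: 0.0444
finger_force: 15.0
clock: 26.37
tcp_pos: [0.5825, 0.1583, 0.1992]
orientation: [-2.391, -2.037, 0.002]
contact_force: [1.7, -1.1, -1.7]
opening: 0.0443
finger_force: 15.0
now [0.583 0.158 0.199] phi -9.141563120555407 t 26.3667 open 0.04430558008135787 F 14.982815690163989 [ 1.675 -1.075 -1.733]
shift [ 0.175  0.137 14.341] turn [-0.001  0.001 -0.002]
```

```bash
python3 -m inch '[0.3,0.1,0.1,1.5,0,0,0,0.3,0.1,0.1,4,0,0,0,0.3,0.1,0.1,6.5,0,0,0,0.3,0.1,0.1,9,0,0,0,0.3,0.1,0.1,11,0,0,0,0.3,0.1,0.1,12.5,0,0,0,0.3,0.1,0.1,13.4,0,0,0,0.3,0.1,0.1,13.6,0,0,0,0.3,0.1,0.1,13.6,0,0,0,0.3,0.1,0.1,13.6,0,0,0]' 15; python3 to.py 0.584 0.1597 0.0558 -9.0
```

```text
clock: 27.2
tcp_pos: [0.585, 0.1602, 0.0644]
orientation: [2.39, 2.038, 0.002]
contact_force: [1.1, -0.1, -0.7]
opening: 0.0441
finger_force: 15.0
now [0.585 0.16  0.064] phi -9.087530081473307 t 27.2 open 0.04405716560213418 F 14.982941310445312 [ 1.078 -0.142 -0.731]
shift [-0.065 -0.095  0.858] turn [ 0.001 -0.    -0.002]
```

```bash
python3 -m inch '[0.3,0,-0.1,0.3,0,0,0,0.3,0,-0.1,0.5,0,0,0,0.3,0,-0.1,0.7,0,0,0,0.3,0,-0.1,0.8,0,0,0,0.3,0,-0.1,0.86,0,0,0,0.3,0,-0.1,0.86,0,0,0,0.3,0,-0.1,0.86,0,0,0]'; python3 to.py 0.584 0.1597 0.0558 -9.0
```

```text
clock: 27.78
tcp_pos: [0.5833, 0.1607, 0.0557]
orientation: [2.389, 2.039, 0.0]
contact_force: [-2.4, -0.6, 5.6]
opening: 0.0443
finger_force: 15.0
now [0.583 0.161 0.056] phi -9.042056304137047 t 27.7833 open 0.0442650078808522 F 14.998660416458733 [-2.411 -0.557  5.592]
shift [-0.091  0.09  -0.009] turn [ 0.     0.    -0.001]
```

```bash
python3 -m inch '[0.55,0,0,0,0,0,0,0.73,0,0,0,0,0,0,0.73,0,0,0,0,0,0,0.73,0,0,0,0,0,0,0.73,0,0,-1.5,0,0,0,0.73,0,0,-4,0,0,0,0.73,0,0,-7.5,0,0,0,0.73,0,0,-11,0,0,0,0.73,0,0,-14,0,0,0,0.73,0,0,-15,0,0,0]'; python3 to.py 0.3888 -0.1437 0.20 -9.0
```

```text
clock: 28.62
tcp_pos: [0.5859, 0.1611, 0.2098]
orientation: [2.387, 2.037, 0.01]
contact_force: [1.1, -0.0, 0.2]
opening: 0.0641
finger_force: 0.0
now [0.586 0.161 0.21 ] phi -9.05044158314582 t 28.6167 open 0.06414743956871051 F 0.0 [ 1.143 -0.033  0.207]
shift [-33.205 -14.678   0.797] turn [ 0.007 -0.002 -0.001]
```

```bash
python3 -m inch '[0.73,-3.5,-1.5,0,0,0,0,0.73,-7,-3,0,0,0,0,0.73,-10.5,-4.6,0,0,0,0,0.73,-14,-6.1,0,0,0,0,0.73,-17.5,-7.6,0,0,0,0,0.73,-21,-9.1,0,0,0,0,0.73,-24.5,-10.7,0,0,0,0,0.73,-28,-12.2,0,0,0,0,0.73,-31.5,-13.8,0,0,0,0,0.73,-33.1,-14.5,0.6,0,0,0]';python3 -m inch '[0.73,0,0,0,0,0,0,0.73,0,0,0,0,0,0,0.73,0,0,0,0,0,0,0.73,0,0,0,0,0,0]'; python3 to.py 0.3888 -0.1437 0.0438 -9.0
```

```text
clock: 29.45
tcp_pos: [0.3858, -0.146, 0.1988]
orientation: [2.391, 2.037, -0.002]
contact_force: [-0.1, 0.4, 0.1]
opening: 0.0643
finger_force: 0.0
clock: 29.78
tcp_pos: [0.3886, -0.1426, 0.1988]
orientation: [-2.388, -2.04, -0.0]
contact_force: [0.1, 0.9, 1.1]
opening: 0.0642
finger_force: 0.0
now [ 0.389 -0.143  0.199] phi -8.987246583689977 t 29.7833 open 0.06423628393582384 F 0.0 [0.064 0.901 1.085]
shift [-0.116  0.038 15.499] turn [ 0. -0.  0.]
```

```bash
python3 -m inch '[0.73,0,0,2.5,0,0,0,0.73,0,0,5,0,0,0,0.73,0,0,8,0,0,0,0.73,0,0,11,0,0,0,0.73,0,0,13,0,0,0,0.73,0,0,14.5,0,0,0,0.73,0,0,15.3,0,0,0,0.73,0,0,15.3,0,0,0,0.73,0,0,15.3,0,0,0,0.73,0,0,15.3,0,0,0]'; python3 to.py 0.3888 -0.1437 0.0438 -9.0
```

```text
clock: 30.62
tcp_pos: [0.3889, -0.1435, 0.0466]
orientation: [2.388, 2.039, 0.001]
contact_force: [-0.3, 0.1, 0.4]
opening: 0.0639
finger_force: 0.0
now [ 0.389 -0.143  0.047] phi -9.008534621123127 t 30.6167 open 0.06389169810658521 F 0.0 [-0.279  0.147  0.425]
shift [-0.024 -0.007  0.282] turn [ 0.001  0.001 -0.   ]
```

```bash
python3 -m inch '[0.73,0,0,0.28,0,0,0,0.73,0,0,0.28,0,0,0,0.4,0,0,0.28,0,0,0,0.3,0,0,0.28,0,0,0,0.3,0,0,0.28,0,0,0,0.3,0,0,0.28,0,0,0,0.3,0,0,0.28,0,0,0,0.3,0,0,0.28,0,0,0]' 15; python3 to.py; python3 -m inch '[0.3,0,0,-1,0,0,0,0.3,0,0,-2.5,0,0,0,0.3,0,0,-4.5,0,0,0,0.3,0,0,-6.5,0,0,0,0.3,0,0,-8.5,0,0,0,0.3,0,0,-10.5,0,0,0,0.3,0,0,-12.5,0,0,0,0.3,0,0,-13.7,0,0,0,0.3,0,0,-14,0,0,0,0.3,0,0,-14,0,0,0]' 15; python3 to.py 0.5673 0.072 0.185 -9.0
```

```text
clock: 31.28
tcp_pos: [0.3882, -0.1436, 0.0432]
orientation: [2.389, 2.039, 0.0]
contact_force: [-0.4, 0.1, 2.4]
opening: 0.0413
finger_force: 15.0
now [ 0.388 -0.144  0.043] phi -9.056511599072575 t 31.2833 open 0.04129035739203748 F 14.982504399078493 [-0.441  0.101  2.447]
clock: 32.12
tcp_pos: [0.3883, -0.1436, 0.1836]
orientation: [2.389, 2.038, 0.001]
contact_force: [-0.3, -0.5, -1.7]
opening: 0.0412
finger_force: 14.7
now [ 0.388 -0.144  0.184] phi -9.052019840249525 t 32.1167 open 0.041178352492824734 F 14.7313897281947 [-0.318 -0.459 -1.674]
shift [24.108 14.289 -0.139] turn [ 0.001  0.001 -0.001]
```

```bash
python3 -m inch '[0.3,1.2,0.7,0,0,0,0,0.3,3.6,2.1,0,0,0,0,0.3,7,4.1,0,0,0,0,0.3,10.5,6.2,0,0,0,0,0.3,14,8.3,0,0,0,0,0.3,17.5,10.4,0,0,0,0,0.3,20.5,12.2,0,0,0,0,0.3,23,13.6,0,0,0,0,0.3,24.1,14.3,0,0,0,0,0.3,24.1,14.3,0,0,0,0]' 15;python3 -m inch '[0.3,0,0,0,0,0,0,0.3,0,0,0,0,0,0,0.3,0,0,0,0,0,0,0.3,0,0,0,0,0,0]'; python3 to.py 0.5673 0.072 0.0392 -9.0
```

```text
clock: 32.95
tcp_pos: [0.568, 0.0741, 0.1813]
orientation: [-2.386, -2.042, 0.001]
contact_force: [0.3, 0.2, -1.3]
opening: 0.0412
finger_force: 14.7
clock: 33.28
tcp_pos: [0.5662, 0.0709, 0.183]
orientation: [-2.391, -2.037, 0.001]
contact_force: [-0.6, 0.6, -0.5]
opening: 0.0413
finger_force: 14.7
now [0.566 0.071 0.183] phi -9.137751942100719 t 33.2833 open 0.04131916374066361 F 14.732445676590942 [-0.643  0.579 -0.477]
shift [ 0.132  0.104 14.376] turn [-0.001  0.    -0.002]
```

```bash
python3 -m inch '[0.3,0.1,0,1.5,0,0,0,0.3,0.1,0,4,0,0,0,0.3,0.1,0,6.5,0,0,0,0.3,0.1,0,9,0,0,0,0.3,0.1,0,11,0,0,0,0.3,0.1,0,12.5,0,0,0,0.3,0.1,0,13.4,0,0,0,0.3,0.1,0,13.7,0,0,0,0.3,0.1,0,13.7,0,0,0,0.3,0.1,0,13.7,0,0,0]' 15; python3 to.py 0.5673 0.072 0.0392 -9.0
```

```text
clock: 34.12
tcp_pos: [0.5679, 0.0728, 0.0468]
orientation: [2.39, 2.038, 0.001]
contact_force: [-0.1, -0.5, -0.9]
opening: 0.0412
finger_force: 14.7
now [0.568 0.073 0.047] phi -9.076746109742588 t 34.1167 open 0.041220843875939286 F 14.733214358939222 [-0.143 -0.543 -0.897]
shift [-0.087 -0.045  0.763] turn [ 0.001 -0.    -0.001]
```

```bash
python3 -m inch '[0.3,0,0,0.3,0,0,0,0.3,0,0,0.5,0,0,0,0.3,0,0,0.65,0,0,0,0.3,0,0,0.72,0,0,0,0.3,0,0,0.77,0,0,0,0.3,0,0,0.77,0,0,0,0.3,0,0,0.77,0,0,0]'; python3 to.py 0.5673 0.072 0.0392 -9.0
```

```text
clock: 34.7
tcp_pos: [0.5675, 0.0731, 0.0392]
orientation: [2.389, 2.039, 0.001]
contact_force: [-2.0, 0.9, 6.0]
opening: 0.0415
finger_force: 15.2
now [0.567 0.073 0.039] phi -9.045294672182283 t 34.7 open 0.041455446801131515 F 15.219582242457363 [-1.992  0.927  5.959]
shift [-0.111 -0.002  0.002] turn [ 0.001  0.    -0.001]
```

```bash
python3 -m inch '[0.55,0,0,0,0,0,0,0.73,0,0,0,0,0,0,0.73,0,0,0,0,0,0,0.73,0,0,0,0,0,0,0.73,0,0,-1.5,0,0,0,0.73,0,0,-4,0,0,0,0.73,0,0,-7.5,0,0,0,0.73,0,0,-11,0,0,0,0.73,0,0,-14.5,0,0,0,0.73,0,0,-17.5,0,0,0]';  python3 -m inch '[0.73,-4,-2,0,0,0,0,0.73,-8,-4,0,0,0,0,0.73,-12,-6,0,0,0,0,0.73,-15,-8,0,0,0,0,0.73,-18,-10,0,0,0,0,0.73,-20,-12,0,0,0,0,0.73,-22,-14,0,0,0,0,0.73,-22,-15,0,0,0,0,0.73,-22,-15,0,0,0,0,0.73,-22,-15,0,0,0,0]'; python3 - <<'E'
from h import *
from plant import grab_frame
import cv2
a,d=grab_frame("top");b,e=grab_frame("scene")
A=cv2.resize(a[165:255,130:350,::-1],(792,324));np.savez("pics/end.npz",p=a,d=d,b=b)
B=cv2.resize(b[170:260,150:325,::-1],(525,270))
o=np.zeros((600,800,3),np.uint8);o[:324,:792]=A;o[326:596,:525]=B;cv2.imwrite("pics/end.png",o)
# image shift old->new around each cap
p=np.load("pics/top0.npz")["p"]
for k,(u,v) in(("herbs",(252.6,198.7)),("shaker",(295.2,208))):
    u,v=int(u),int(v);t=p[v-11:v+12,u-11:u+12];s=a[v-19:v+20,u-19:u+20]
    m=cv2.matchTemplate(s,t,cv2.TM_CCOEFF_NORMED);_,q,_,l=cv2.minMaxLoc(m);print(k,"px shift",l[0]-8,l[1]-8,q)
W=cloud("top",d)
m=(W[...,2]>.085)&(W[...,2]<.12);m[:, :135]=0;m[:,230:]=0;m[:190]=0;m[270:]=0
w=W[m];print("spice top",len(w),(w.min(0)+w.max(0))/2, np.median(w,0))
E
python3 to.py
```

```text
clock: 35.53
tcp_pos: [0.5674, 0.0731, 0.2157]
orientation: [2.389, 2.039, 0.001]
contact_force: [0.7, -0.4, 0.0]
opening: 0.0643
finger_force: 0.0
clock: 36.37
tcp_pos: [0.3848, -0.1202, 0.2135]
orientation: [2.391, 2.038, 0.001]
contact_force: [0.3, 0.5, 0.2]
opening: 0.064
finger_force: 0.0
herbs px shift 0 0 0.9769245982170105
shaker px shift -1 1 0.968504011631012
spice top 448 [0.5078 0.3606 0.1003] [0.5079 0.3574 0.1089]
now [ 0.386 -0.12   0.214] phi -9.005238037758538 t 36.4667 open 0.06416439032744808 F 0.0 [ 0.076 -0.207 -0.303]
```

View pics/end.png

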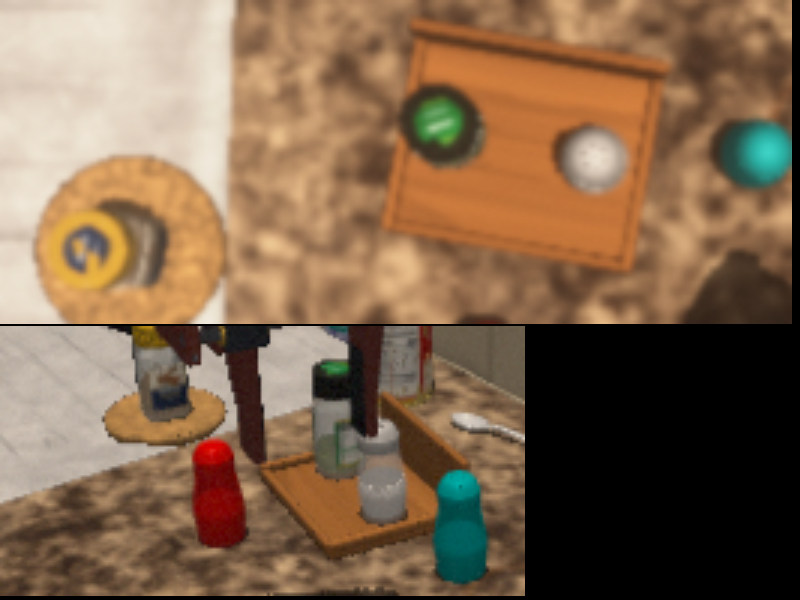

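The final view shows herbs (438,125) and shaker (593,158) back in the caddy, within about 1 px of their start. The spice jar stands on the trivet, its measured axis at about (0.508, 0.361), within 2 mm of the centre. Everything is upright, so I'm handing in.

```bash
python3 -c "
from plant import hand_in
print(hand_in())"
```

```text
the job is handed in; nothing more can be done
None
```

The job is done and handed in after about 36 s of robot time: the spice jar stands upright on the middle of the trivet, about 2 mm off centre. The shaker and herb jar stood on the tray until then and are now back in the caddy, within about 3 mm of where they started; the mug, tin and look-alikes were not touched. The hand-in returned no verdict.

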